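# Close the tray guide up by one index hole

## Task

The sliding guide of the loading fixture still stands for a larger tray, so set it one hole closer to the white tray: pull up the spring plunger knob, move the guide on towards the tray and let the pin snap fully home in the next hole. Feel for the hole gently and do not force the pin against the plates, and leave the tray and the things lying around the fixture as they are.

Things in the scene. Friction and masses are not known exactly. Their poses are not given: they have to be found in the camera images.
- bed: loading fixture: aluminium base plate 170 x 316 x 12 mm screwed to the bench, with two steel rails, a flat steel index strip between them and a fixed fence at one end. Origin on the bench, under the pin as it starts. Its +y axis is the way the guide slides towards tray and fence; the plate spans y -105 to +211, x -85 to +85 mm; z up.
- strip_top (a point): top of the index strip (36 mm wide, 24 mm above the bench, level) at the middle of the start hole. Another hole lies 32 mm behind (not wanted). The next hole, the wanted one, is in a plate set by hand along slots: 38 to 60 mm ahead (+y of the bed), its place not measured. A freed pin rides on the level strip and drops in by its spring over a hole.
- guide (a joint): aluminium slide block, 94 x 48 mm, top 42 mm above the bench, running on the rails along the bed's y; carries the plunger at its middle and an upright guide bar (140 mm long, top 54 mm high, 24 to 30 mm ahead of the plunger axis). Value in m: 0 at the start, pin in its hole; grows towards the tray; stops at -0.036 and 0.070. Sliding takes about 5 to 13 N.
- knob (a joint): plunger with a round black pull knob, 30 mm diameter, 22 mm high, upright on a steel sleeve on the slide block. Value in m: 0 with the pin home in a hole (knob 63 to 85 mm above the bench), grows as it is pulled up, stop at 0.010. Pin clear of the strip above 0.007; 0.0055 to 0.007 while riding on it. The spring pulls down with 6.5 N at 0, 12 N at 0.010.
- knob_grip (a point): point on the axis of the knob at its middle height, 74 mm above the bench with the pin home; it moves with the knob.
- pin: steel pin of the plunger, 8 mm diameter with a 2 mm rounded foot, under the slide block; moves with the knob. Origin at its foot. Holes are 10 mm wide: it drops in within 1 to 2 mm of a hole's middle, 7 mm deep. It stands at most 25 N against the plates, sideways in a hole or down on the strip.
- tray: bystander: open white plastic tray, 130 x 100 x 26 mm (x, y, z), lying loose on the base plate between guide and fence, 3 to 7 mm short of the fence. Origin under its centre.
- spanner: bystander: flat steel spanner 150 mm long on the bench behind the start of the strip. Origin under its centre.
- reel: bystander: white plastic reel, 90 mm in diameter, 40 mm high, lying flat on the bench beside the fixture. Origin under its centre.
- partsbox: bystander: small open blue parts box, 110 x 90 x 50 mm, on the bench beside the fixture. Origin under its centre.

How it is judged:
By the outcome, as a careful person would: the job done as asked, in the order asked, and still so for the second after the job is handed in, with the robot touching nothing.
It also fails if it takes over 58 s, if anything falls off the work surface, if the arm or the gripper's body presses on something with over 40 N, if the wrist force passes 120 N, or if a joint passes its speed limit or range.

## Robot

A 7-joint arm with a two-finger parallel gripper is mounted at the origin on the work surface. World frame = base frame: x ahead of the robot, y to its left, z up, the work surface at z = 0. Lengths are in m, angles in rad, forces in N, time in s.
With the tool pointing down it reaches from about 0.4 to 0.875 m from the base axis. Payload 19.3 kg.
Tool frame: the origin (TCP) lies at the very end of the fingers, on their centre line; the grasp point (between the pads) lies 19 mm behind it; z points along the fingers, y is the line along which they close (so a half turn about z gives the same grasp; the last joint's range is limited). The gripper opens to 85 mm and grips with 20 to 120 N. Pads are 22 mm wide; open, the fingers measure 114 mm over their backs; the gripper's body (76 mm by 85 mm) begins 54 mm behind the grasp point. The pads swing forward as they close: fully open they stand 13 mm farther back than shut.
Start: joints at [1.032, 0.521, -0.036, 1.599, 0.021, 1.021, -0.113], TCP at [0.282, -0.558, 0.231] pointing down, gripper open.
Joint ranges: [-2.91, 2.91], [-0.3, 2.13], [-1.5, 1.42], [0.17, 2.43], [-1.26, 4.41], [0.16, 1.93], [-2.52, 2.52]. Speed limits (rad/s): [1.89, 1.89, 2.39, 2.39, 3.01, 3.01, 3.01].

## Interface

Orientations are given as [roll, pitch, yaw] about the fixed x, y, z axes, in that order (R = Rz(yaw) Ry(pitch) Rx(roll)).
In Python, from workcell import bot gives the robot as it stands. The module is installed in compiled form; this text tells all that it offers.
- The arm moves only by the tool apply_moves, never from a script. Its arguments are lists of equal length, an entry for each row: "claw": the finger opening in m, from 0 to 0.0854; "xyz": the shift along the tool's x, y, z in m, a list of three; "twist": the turn, a rotation vector about the tool's x, y, z in rad, a list of three. A call has 1 to 20 rows; each row shifts and turns the commanded pose from where the row before left it, along the tool's axes as they then stand; what a row does not reach is not made up. A row lasts 1/10 s, in which the tool goes at most 50 mm and 8.59 degrees, less where a joint would pass 70% of its speed; a pose out of reach is approached as far as the arm can. A call with a gripper value outside its range is refused whole. The fingers move at their own pace and stop on an object; "force" is the grip in N (left out, the last holds). Time passes only in rows, so rows that do not move let the fingers close. It gives the time, the measured TCP pose, the force, the opening and the grip force at its end, in the units of the state.
- bot.observe(): the state, without advancing time (a new reading comes with each control period).
- bot.grab_frame(name): name is "scene" or "top" or "wrist"; returns a dict with "img" (420x560x3 uint8, red, green, blue), "vfov" (degrees; the focal length in pixels is half the picture's height over the tangent of half this angle, whatever the lens; pixels are square), "cx", "cy" (the principal point, pixels), "view" (4x4, takes a point from world to camera coordinates). Camera axes: x right, y up, looking along -z (the intrinsics and any distortion apply to the point x, -y, -z); pixel columns grow to the right and rows downward; lengths in m; the calibration is good to about 2 mm. A picture is of the moment at which its call begins. There is no depth.
- bot.job_done(): hands the job in; it is judged then, once.
Trained networks look in the newest picture that a camera, given by its name, has taken for a name from the list of things; names that differ only in an ending like _2 or _b are one class to them, and where a whole thing is asked for, a point or a joint stands for the part that bears it (a point fixed in the world has none). Each returns a list of dicts, best first, with "score" (0 to 1); they miss things now and then, are a little off and sometimes report something else, mostly with a low value. They report only what shows in the picture. A call takes as long as a camera call.
- bot.find_in(camera, query): "position" ([x, y, z] in m, in world coordinates, good to about 4 mm: the middle of the surface that is visible of it).
The state is a dict: "clock": time; "qpos": joint angles; "qd": joint speeds; "joint_efforts": joint torques, N m; "position": TCP position; "tool_rot": TCP orientation; "force": force on the tool from outside, world axes, zero at the start; "moment": the same for the moment, N m; "grip_width": finger opening in m; "finger_force": force on a finger pad.
Only numpy, scipy, OpenCV 4.12 (cv2) and the standard library are available. Lean on these libraries where they do the work, as an engineer would, in place of code of your own. Each camera call takes 0.05 s, during which the arm holds its last target. There are 200 camera calls.

## Working session

There is one attempt and no reset: what is moved stays moved. The work goes in short steps, Python scripts to look and compute and a tool call to move; the robot and the scene stay as the last step left them, time stands still between calls to the robot, and variables do not carry over. Pictures are saved under pics/ and viewed, at most 10 in all, crops included, and the job is handed in when it is done.

Besides the shell and the picture viewer there is one more tool, called after ">>>" as name(argument=value, ...), one argument or row to a line, values as JSON. apply_moves: Moves the arm, as the interface text tells. Its arguments: {"type":"object","properties":{"claw":{"type":"array"},"xyz":{"type":"array"},"twist":{"type":"array"},"force":{"type":"number"}},"required":["claw","xyz","twist"]}

```bash
mkdir -p pics
cat > h.py <<'E'
import numpy as np, cv2
from workcell import bot
from scipy.spatial.transform import Rotation as R
def save(cam,fn):
    f=bot.grab_frame(cam); cv2.imwrite('pics/'+fn,f['img'][:,:,::-1]); return f
def proj(f,P):
    P=np.atleast_2d(P); V=np.array(f['view']); c=P@V[:3,:3].T+V[:3,3]
    h=f['img'].shape[0]; fl=h/2/np.tan(np.radians(f['vfov'])/2)
    return np.c_[f['cx']+fl*c[:,0]/-c[:,2], f['cy']-fl*c[:,1]/-c[:,2]]
def unproj(f,uv,z):
    V=np.array(f['view']); h=f['img'].shape[0]; fl=h/2/np.tan(np.radians(f['vfov'])/2)
    d=V[:3,:3].T@np.array([(uv[0]-f['cx'])/fl,-(uv[1]-f['cy'])/fl,-1]); o=-V[:3,:3].T@V[:3,3]
    return o+d*(z-o[2])/d[2]
E
python3 - <<'E'
from h import *
np.set_printoptions(precision=4,suppress=True)
s=bot.observe(); print(s)
for cam in ['scene','top']:
    f=save(cam,cam+'0.png'); print(cam,f['vfov'],f['cx'],f['cy'],{k:v for k,v in f.items() if k not in('img','view')}.keys())
    for q in ['knob','guide','knob_grip','tray','bed','spanner','reel','partsbox']:
        print(q,[(np.round(d['position'],4),round(d['score'],2)) for d in bot.find_in(cam,q)[:2]])
E
```

```text
{'clock': 0.0, 'qpos': array([ 1.0318,  0.522 , -0.0363,  1.6   ,  0.0212,  1.0211, -0.1128]), 'qd': array([ 0.0003, -0.0015,  0.0004,  0.0013, -0.0014,  0.0003,  0.0001]), 'joint_efforts': array([  0.0023, -92.7096,   1.9804, -36.9914,   0.018 ,   0.0083,
         0.    ]), 'position': array([ 0.2822, -0.5573,  0.2307]), 'tool_rot': array([-3.1405,  0.0001,  0.4688]), 'force': array([ 0.3717,  0.2809, -0.6376]), 'moment': array([-0.0368, -0.028 ,  0.0661]), 'finger_force': 0.0, 'grip_width': 0.08521387780660268}
scene 44.10176762873093 284.26138735883285 215.63209703953362 dict_keys(['vfov', 'cx', 'cy'])
knob [(array([ 0.5778, -0.1432,  0.0835]), 0.78), (array([ 0.7337, -0.2127,  0.039 ]), 0.62)]
guide [(array([ 0.5879, -0.1403,  0.0444]), 0.93)]
knob_grip [(array([ 0.5816, -0.1425,  0.0806]), 0.6)]
tray [(array([ 0.5787, -0.0017,  0.0232]), 0.65)]
bed [(array([ 0.6055, -0.1377,  0.0155]), 0.72), (array([ 0.5821, -0.1433,  0.0844]), 0.6)]
spanner [(array([ 0.5485, -0.3144,  0.0042]), 0.66)]
reel [(array([ 0.7337, -0.2134,  0.0384]), 0.89)]
partsbox [(array([ 0.7367, -0.0546,  0.0138]), 0.84)]
top 53.04677357881052 277.9339053603717 212.33416681056485 dict_keys(['vfov', 'cx', 'cy'])
knob [(array([ 0.5706, -0.1407,  0.0821]), 0.47)]
guide [(array([ 0.5654, -0.1326,  0.0414]), 0.62)]
knob_grip [(array([ 0.5729, -0.147 ,  0.0836]), 0.55)]
tray [(array([0.5809, 0.0028, 0.0135]), 0.77)]
bed [(array([ 0.5673, -0.131 ,  0.0155]), 0.87)]
spanner [(array([ 0.5451, -0.3063,  0.0068]), 0.58)]
reel [(array([ 0.7106, -0.2152,  0.0382]), 0.58)]
partsbox [(array([ 0.7544, -0.0566,  0.0022]), 0.93)]
```

View pics/scene0.png

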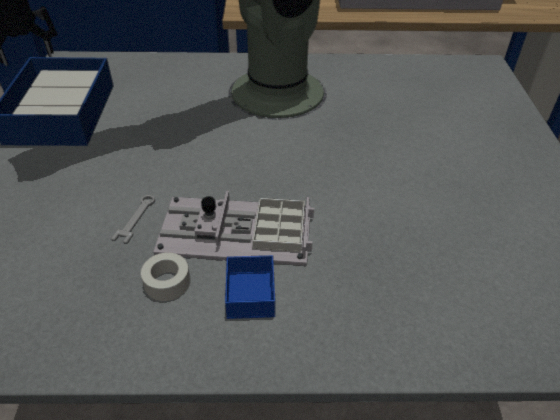

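View pics/top0.png

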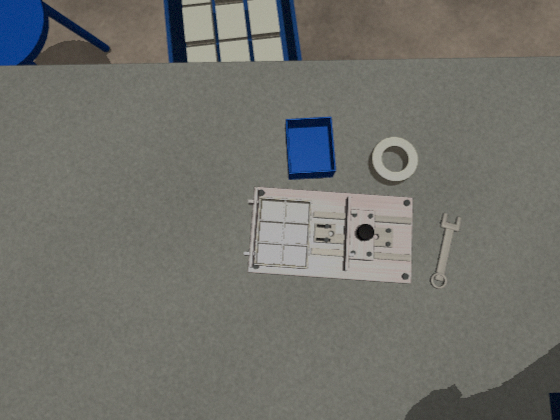

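The scene view shows the knob at (208,204) on the guide, with the tray to its right. In the top view the knob is at (366,232), the guide bar at column 347, the hand-set plate near (325,233) and the tray at (283,233). Next I'll enlarge the top view.

Run:
```python
import cv2
i=cv2.imread('pics/top0.png')[175:295,240:425]; cv2.imwrite('pics/c1.png',cv2.resize(i,None,fx=4.3,fy=4.3,interpolation=cv2.INTER_CUBIC))
```

```text
(no output)
```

View pics/c1.png

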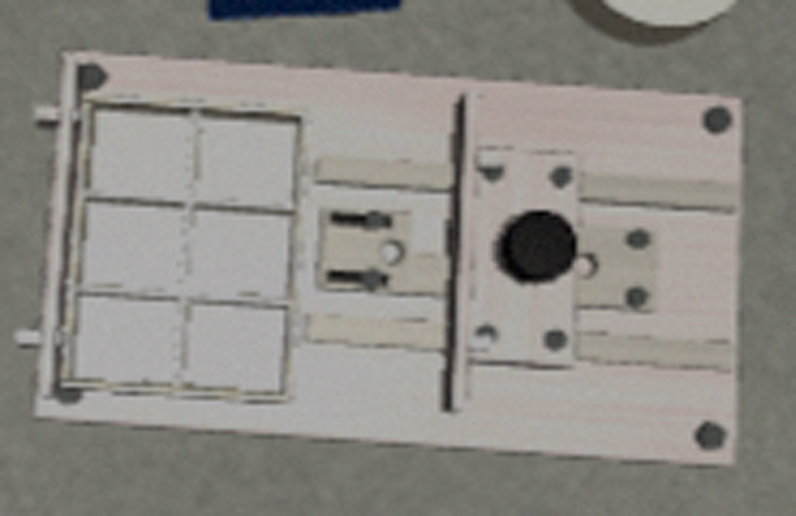

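The crop shows the wanted hole at about (392,252) and the hole behind at (587,265). The base plate corners are at (741,98), (734,464) and (37,416), and the knob top is at (540,246).

Run:
```python
from h import *
np.set_printoptions(precision=4,suppress=True)
f=bot.grab_frame('top')
o=lambda u,v:((u+.5)/4.3-.5+240,(v+.5)/4.3-.5+175)
c=[unproj(f,o(*p),.012)[:2] for p in [(741,98),(734,464),(37,416)]]
print(c, np.linalg.norm(c[0]-c[1]),np.linalg.norm(c[1]-c[2]))
y=c[2]-c[1];y/=np.linalg.norm(y); x=np.array([y[1],-y[0]])
a=c[0]-c[1];print('yaw from long',np.degrees(np.arctan2(-x[1]*-1,x[0])),'short',np.degrees(np.arctan2(a[1],a[0])))
kn=unproj(f,o(540,246),.085)[:2]; h=unproj(f,o(392,252),.024)[:2]; hb=unproj(f,o(587,265),.024)[:2]
print('knob',kn,'hole',h,'back',hb)
org=c[1]+85*x/1000*1+0.105*y; print('org from corners',org, x,y)
print('knob->',(kn-org)@x,(kn-org)@y,'hole',(h-org)@y,(h-org)@x,'back',(hb-org)@y,(hb-org)@x)
print('cam', -np.array(f['view'])[:3,:3].T@np.array(f['view'])[:3,3])
# top fence-bar ref
g=bot.grab_frame('scene'); print(proj(g,[*kn,.085]))
```

```text
[array([ 0.6447, -0.2574]), array([ 0.4785, -0.2424]), array([0.5063, 0.0685])] 0.16688768965179787 0.31217974578811086
yaw from long -5.117657819308939 short -5.152021591710269
knob [ 0.5703 -0.1448] hole [ 0.5754 -0.0917] back [ 0.5678 -0.1788]
org from corners [ 0.5725 -0.1454] [ 0.996  -0.0892] [0.0892 0.996 ]
knob-> -0.0022578054537799224 0.00037657506799550547 hole 0.05372415161466316 -0.0018690669468309554 back -0.033709858109893374 -0.0016972589364305886
cam [0.4911 0.0186 0.8293]
[[207.6062 200.6831]]
```

>>> apply_moves(
  claw=[0.085, 0.085, 0.085, 0.085, 0.085, 0.085, 0.085, 0.085, 0.085, 0.085, 0.085, 0.085, 0.085, 0.085, 0.085, 0.085, 0.085, 0.085, 0.085, 0.085],
  xyz=[
    [0.0222, -0.0118, 0],
    [0.0222, -0.0118, 0],
    [0.0222, -0.0118, 0],
    [0.0222, -0.0118, 0],
    [0.0222, -0.0118, 0],
    [0.0222, -0.0118, 0],
    [0.0222, -0.0118, 0],
    [0.0222, -0.0118, 0],
    [0.0222, -0.0118, 0],
    [0.0222, -0.0118, 0],
    [0.0222, -0.0118, 0],
    [0.0222, -0.0118, 0],
    [0.0222, -0.0118, 0],
    [0.0222, -0.0118, 0],
    [0.0222, -0.0118, 0],
    [0.0222, -0.0118, 0],
    [0.0222, -0.0118, 0],
    [0.0222, -0.0118, 0],
    [0.0222, -0.0118, 0],
    [0.0222, -0.0118, 0],
  ],
  twist=[
    [0, 0, 0],
    [0, 0, 0],
    [0, 0, 0],
    [0, 0, 0],
    [0, 0, 0],
    [0, 0, 0],
    [0, 0, 0],
    [0, 0, 0],
    [0, 0, 0],
    [0, 0, 0],
    [0, 0, 0],
    [0, 0, 0],
    [0, 0, 0],
    [0, 0, 0],
    [0, 0, 0],
    [0, 0, 0],
    [0, 0, 0],
    [0, 0, 0],
    [0, 0, 0],
    [0, 0, 0],
  ],
)

```text
clock: 3.0
position: [0.5724, -0.1456, 0.2314]
tool_rot: [3.141, -0.0, 0.469]
force: [0.0, -0.5, 0.0]
grip_width: 0.085
finger_force: 0.0
```

>>> apply_moves(
  claw=[0.085, 0.085, 0.085, 0.085, 0.085, 0.085, 0.085, 0.085, 0.085, 0.085],
  xyz=[
    [0, 0, 0],
    [0, 0, 0],
    [0, 0, 0],
    [0, 0, 0],
    [0, 0, 0],
    [0, 0, 0],
    [0, 0, 0],
    [0, 0, 0],
    [0, 0, 0],
    [0, 0, 0],
  ],
  twist=[
    [0, 0, -0.1266],
    [0, 0, -0.1266],
    [0, 0, -0.1266],
    [0, 0, -0.1266],
    [0, 0, -0.1266],
    [0, 0, -0.1266],
    [0, 0, -0.1266],
    [0, 0, -0.1266],
    [0, 0, 0],
    [0, 0, 0],
  ],
)

```text
clock: 4.0
position: [0.5718, -0.1467, 0.2312]
tool_rot: [-3.142, -0.0, 1.477]
force: [-0.2, 0.1, 0.8]
grip_width: 0.0851
finger_force: 0.0
```

Run:
```python
from h import *
np.set_printoptions(precision=4,suppress=True)
s=bot.observe(); print(s['clock'],s['position'],s['tool_rot'],s['qpos'],s['force'])
f=save('wrist','w1.png'); print(f['vfov'])
print(proj(f,[[0.571,-0.145,.085],[.5761,-.0886,.024],[.568,-.1785,.024]]))
for q in ['knob','knob_grip','tray']: print(q,[(np.round(d['position'],4),round(d['score'],2)) for d in bot.find_in('wrist',q)[:2]])
```

```text
4.0 [ 0.5718 -0.1467  0.2312] [-3.1415 -0.0001  1.4774] [ 0.4227  0.4881 -0.3852  1.6806  0.209   1.0137 -0.1264] [-0.2     0.1375  0.7515]
68.24754595348053
[[273.3066 191.9094]
 [273.3007 127.4643]
 [273.7202 206.1914]]
knob [(array([ 0.5695, -0.1417,  0.0844]), 0.93), (array([ 0.5437, -0.314 ,  0.0074]), 0.16)]
knob_grip [(array([ 0.5736, -0.1448,  0.0846]), 0.96)]
tray [(array([ 0.5792, -0.0015,  0.0149]), 0.63)]
```

View pics/w1.png

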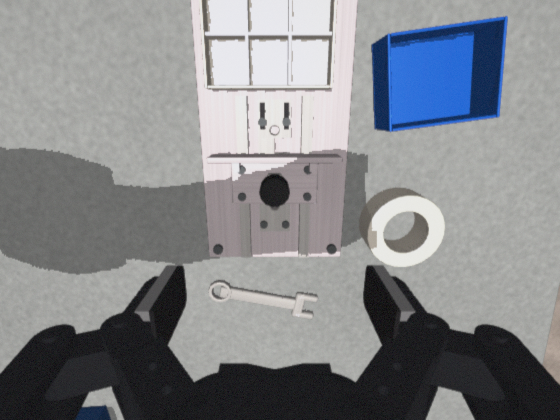

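The wrist view shows the knob at about (274,190) and the wanted hole at about (274,130). The bed lies square to the fingers, and the predicted points match to about 2 px.

Run:
```python
from h import *
np.set_printoptions(precision=4,suppress=True)
im=cv2.imread('pics/w1.png'); g=cv2.cvtColor(im,cv2.COLOR_BGR2GRAY)
f=bot.grab_frame('wrist')
m=(g[165:215,250:300]<50).astype('uint8'); n,l,st,c=cv2.connectedComponentsWithStats(m); k=1+st[1:,4].argmax()
print(st[k],c[k]+[250,165]); kn=unproj(f,c[k]+[250,165],.083); print('knob',kn)
h=unproj(f,(274.5,130),.024); print('hole',h, (h-kn)[:2]@[.0892,.996])
print(unproj(f,(241.5,196.5),.042),unproj(f,(307,196.5),.042),unproj(f,(217.5,249),.012),unproj(f,(331.5,249),.012))
crop=cv2.resize(im[85:235,195:360],None,fx=4,fy=4,interpolation=cv2.INTER_CUBIC); cv2.imwrite('pics/w1c.png',crop[:600])
```

```text
[ 10   9  29  33 725] [274.0345 190.1131]
knob [ 0.5719 -0.1436  0.083 ]
hole [ 0.5771 -0.0912  0.024 ] 0.052667636619878715
[ 0.5341 -0.1582  0.042 ] [ 0.6066 -0.1648  0.042 ] [ 0.4907 -0.2328  0.012 ] [ 0.6361 -0.2461  0.012 ]
```

View pics/w1c.png

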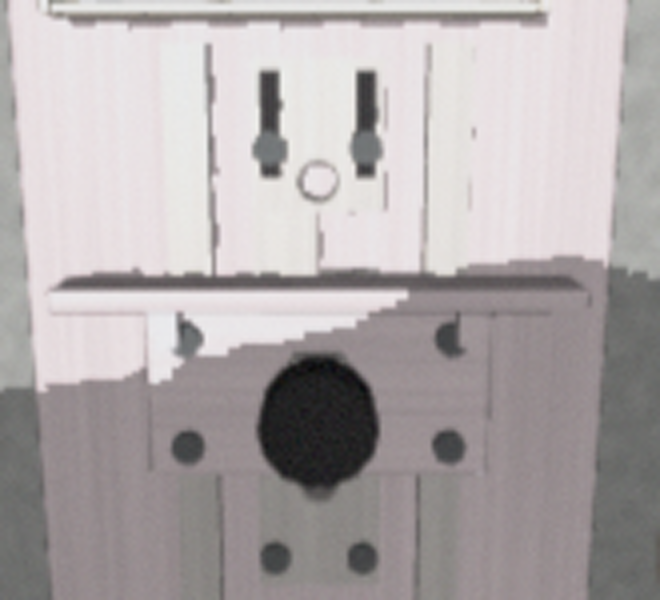

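>>> apply_moves(
  claw=[0.085, 0.085, 0.085, 0.085, 0.06, 0.06, 0.06, 0.05, 0.05, 0.05, 0.05, 0.05, 0.05, 0.05],
  xyz=[
    [0.0022, 0, 0.016],
    [0, 0, 0.016],
    [0, 0, 0.016],
    [0, 0, 0.016],
    [0, 0, 0.016],
    [0, 0, 0.016],
    [0, 0, 0.016],
    [0, 0, 0.016],
    [0, 0, 0.016],
    [0, 0, 0.012],
    [0, 0, 0.01],
    [0, 0, 0.008],
    [0, 0, 0],
    [0, 0, 0],
  ],
  twist=[
    [0, 0, -0.004],
    [0, 0, 0],
    [0, 0, 0],
    [0, 0, 0],
    [0, 0, 0],
    [0, 0, 0],
    [0, 0, 0],
    [0, 0, 0],
    [0, 0, 0],
    [0, 0, 0],
    [0, 0, 0],
    [0, 0, 0],
    [0, 0, 0],
    [0, 0, 0],
  ],
  force=40,
)

```text
clock: 5.65
position: [0.5722, -0.1442, 0.0575]
tool_rot: [3.141, -0.0, 1.485]
force: [-0.0, -0.5, 0.3]
grip_width: 0.0503
finger_force: 0.0
```

Run:
```python
from h import *
s=bot.observe(); print(s['clock'],s['position'],s['tool_rot'],s['force'],s['grip_width'])
f=save('wrist','w2.png')
```

```text
5.65 [ 0.57222364 -0.14424261  0.05754412] [ 3.14135632e+00 -1.23917616e-05  1.48547461e+00] [-0.04963587 -0.45614     0.25217036] 0.050316751964617934
```

View pics/w2.png

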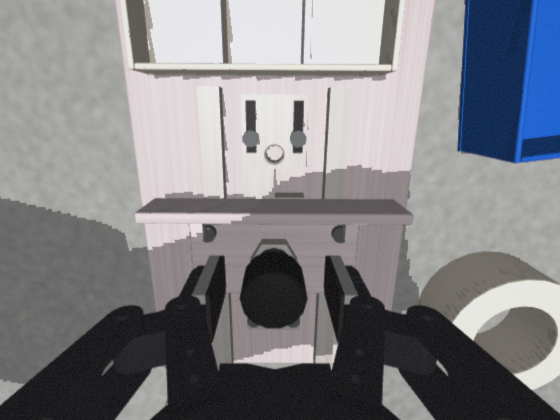

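The knob at (274,288) sits centred between the fingers, whose inner edges are at columns 222 and 327. I'll close on it now.

>>> apply_moves(
  claw=[0.036, 0.03, 0.024, 0.024, 0.024, 0.024],
  xyz=[
    [0, 0, 0],
    [0, 0, 0],
    [0, 0, 0],
    [0, 0, 0],
    [0, 0, 0],
    [0, 0, 0],
  ],
  twist=[
    [0, 0, 0],
    [0, 0, 0],
    [0, 0, 0],
    [0, 0, 0],
    [0, 0, 0],
    [0, 0, 0],
  ],
  force=45,
)

```text
clock: 6.3
position: [0.5719, -0.1443, 0.0579]
tool_rot: [-3.141, 0.0, 1.485]
force: [-4.2, 0.6, 8.6]
grip_width: 0.0288
finger_force: 43.7
```

Run:
```python
from h import *
s=bot.observe(); print(s['clock'],s['position'],s['tool_rot'],s['force'],s['moment'],s['grip_width'],s['finger_force'])
```

```text
6.3 [ 0.57187429 -0.14431685  0.05786146] [-3.14146144e+00  2.84733326e-04  1.48544858e+00] [-4.17521381  0.63027069  8.63697029] [ 0.10929008  1.01469195 -0.0178229 ] 0.028793039163802523 43.68446230888367
```

>>> apply_moves(
  claw=[0.024, 0.024, 0.024, 0.024, 0.024, 0.024],
  xyz=[
    [0, 0, -0.002],
    [0, 0, -0.002],
    [0, 0, -0.002],
    [0, 0, -0.002],
    [0, 0, 0],
    [0, 0, 0],
  ],
  twist=[
    [0, 0, 0],
    [0, 0, 0],
    [0, 0, 0],
    [0, 0, 0],
    [0, 0, 0],
    [0, 0, 0],
  ],
)

```text
clock: 6.9
position: [0.5717, -0.1443, 0.0651]
tool_rot: [-3.141, 0.0, 1.485]
force: [-0.7, -1.4, -10.7]
grip_width: 0.0286
finger_force: 45.2
```

>>> apply_moves(
  claw=[0.024, 0.024, 0.024, 0.024, 0.024, 0.024, 0.024, 0.024, 0.024],
  xyz=[
    [0, 0, -0.0007],
    [0, 0, -0.0007],
    [0, 0, 0],
    [0.001, 0, 0],
    [0.002, 0, 0],
    [0.003, 0, 0],
    [0.003, 0, 0],
    [0.001, 0, 0],
    [0, 0, 0],
  ],
  twist=[
    [0, 0, 0],
    [0, 0, 0],
    [0, 0, 0],
    [0, 0, 0],
    [0, 0, 0],
    [0, 0, 0],
    [0, 0, 0],
    [0, 0, 0],
    [0, 0, 0],
  ],
)

```text
clock: 7.8
position: [0.5727, -0.1342, 0.0666]
tool_rot: [-3.141, 0.0, 1.486]
force: [-3.4, -2.9, -12.6]
grip_width: 0.0287
finger_force: 45.2
```

Run:
```python
from h import *
s=bot.observe(); print(s['clock'],s['position'],s['tool_rot'],s['force'],s['moment'],s['grip_width'],s['finger_force'])
```

```text
7.8 [ 0.57274145 -0.13424461  0.06663586] [-3.14125246e+00  7.24440003e-05  1.48566872e+00] [ -3.35470345  -2.90881156 -12.58775393] [-0.39422836  0.64601355 -0.01564725] 0.02873972351113507 45.22401988506317
```

>>> apply_moves(
  claw=[0.024, 0.024, 0.024, 0.024, 0.024, 0.024, 0.024, 0.024, 0.024, 0.024, 0.024, 0.024, 0.024, 0.024, 0.024, 0.024],
  xyz=[
    [0.001, 0, 0],
    [0.002, 0, 0],
    [0.003, 0, 0],
    [0.003, 0, 0],
    [0.003, 0, 0],
    [0.003, 0, 0],
    [0.003, 0, 0],
    [0.003, 0, 0],
    [0.003, 0, 0],
    [0.003, 0, 0],
    [0.003, 0, 0],
    [0.003, 0, 0],
    [0.002, 0, 0],
    [0.001, 0, 0],
    [0, 0, 0],
    [0, 0, 0],
  ],
  twist=[
    [0, 0, 0],
    [0, 0, 0],
    [0, 0, 0],
    [0, 0, 0],
    [0, 0, 0],
    [0, 0, 0],
    [0, 0, 0],
    [0, 0, 0],
    [0, 0, 0],
    [0, 0, 0],
    [0, 0, 0],
    [0, 0, 0],
    [0, 0, 0],
    [0, 0, 0],
    [0, 0, 0],
    [0, 0, 0],
  ],
)

```text
clock: 9.4
position: [0.576, -0.0983, 0.0667]
tool_rot: [3.142, -0.0, 1.486]
force: [-2.2, -1.9, -12.0]
grip_width: 0.0284
finger_force: 45.2
```

Run:
```python
from h import *
s=bot.observe(); print(s['clock'],s['position'],s['tool_rot'],s['force'],s['moment'],s['grip_width'],s['finger_force'])
f=save('wrist','w3.png')
```

```text
9.4 [ 0.57601043 -0.09825286  0.06671298] [ 3.14151791e+00 -2.81474397e-04  1.48562462e+00] [ -2.15709489  -1.88993034 -11.99982114] [-0.37271145  0.58064189 -0.0090461 ] 0.028422311487937127 45.24240016937256
```

View pics/w3.png

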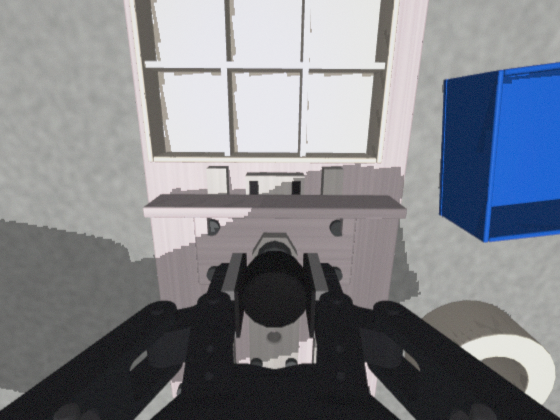

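The guide has followed by about 46 mm and the bar, at row 200, is still well clear of the tray edge at row 158. I'll lower the pin gently onto the strip.

>>> apply_moves(
  claw=[0.024, 0.024, 0.024, 0.024, 0.024],
  xyz=[
    [0, 0, 0.0008],
    [0, 0, 0.0006],
    [0, 0, 0.0004],
    [0, 0, 0],
    [0, 0, 0],
  ],
  twist=[
    [0, 0, 0],
    [0, 0, 0],
    [0, 0, 0],
    [0, 0, 0],
    [0, 0, 0],
  ],
)

```text
clock: 9.95
position: [0.576, -0.0983, 0.0649]
tool_rot: [3.142, -0.0, 1.486]
force: [-2.0, 0.3, -10.2]
grip_width: 0.0284
finger_force: 45.4
```

>>> apply_moves(
  claw=[0.024, 0.024, 0.024],
  xyz=[
    [0, 0, 0.0004],
    [0, 0, 0],
    [0, 0, 0],
  ],
  twist=[
    [0, 0, 0],
    [0, 0, 0],
    [0, 0, 0],
  ],
)

```text
clock: 10.25
position: [0.576, -0.0983, 0.0646]
tool_rot: [3.141, -0.0, 1.486]
force: [-4.4, 2.0, -6.5]
grip_width: 0.0283
finger_force: 45.8
```

>>> apply_moves(
  claw=[0.024, 0.024, 0.024, 0.024],
  xyz=[
    [0, 0, 0.0002],
    [0.001, 0, 0],
    [0.001, 0, 0],
    [0, 0, 0],
  ],
  twist=[
    [0, 0, 0],
    [0, 0, 0],
    [0, 0, 0],
    [0, 0, 0],
  ],
)

```text
clock: 10.65
position: [0.5761, -0.0977, 0.0645]
tool_rot: [3.141, 0.002, 1.485]
force: [-4.0, -6.6, -3.4]
grip_width: 0.0288
finger_force: 46.1
```

>>> apply_moves(
  claw=[0.024, 0.024, 0.024, 0.024],
  xyz=[
    [0.001, 0, 0],
    [0.001, 0, 0],
    [0, 0, 0],
    [0, 0, 0],
  ],
  twist=[
    [0, 0, 0],
    [0, 0, 0],
    [0, 0, 0],
    [0, 0, 0],
  ],
)

```text
clock: 11.05
position: [0.5763, -0.0954, 0.0644]
tool_rot: [3.141, 0.001, 1.485]
force: [-4.1, -4.6, -4.5]
grip_width: 0.0288
finger_force: 46.1
```

>>> apply_moves(
  claw=[0.024, 0.024, 0.024, 0.024],
  xyz=[
    [0.001, 0, 0],
    [0.0005, 0, 0],
    [0, 0, 0],
    [0, 0, 0],
  ],
  twist=[
    [0, 0, 0],
    [0, 0, 0],
    [0, 0, 0],
    [0, 0, 0],
  ],
)

```text
clock: 11.45
position: [0.5764, -0.0941, 0.0644]
tool_rot: [3.141, 0.001, 1.485]
force: [-4.0, -5.5, -5.2]
grip_width: 0.029
finger_force: 46.1
```

>>> apply_moves(
  claw=[0.024, 0.024, 0.024],
  xyz=[
    [0.001, 0, 0],
    [0, 0, 0],
    [0, 0, 0],
  ],
  twist=[
    [0, 0, 0],
    [0, 0, 0],
    [0, 0, 0],
  ],
)

```text
clock: 11.75
position: [0.5765, -0.0926, 0.0643]
tool_rot: [3.141, 0.001, 1.485]
force: [-2.8, -3.8, -7.7]
grip_width: 0.0287
finger_force: 45.9
```

>>> apply_moves(
  claw=[0.024, 0.024, 0.024],
  xyz=[
    [0.001, 0, 0],
    [0, 0, 0],
    [0, 0, 0],
  ],
  twist=[
    [0, 0, 0],
    [0, 0, 0],
    [0, 0, 0],
  ],
)

```text
clock: 12.05
position: [0.5766, -0.0912, 0.0642]
tool_rot: [3.142, 0.0, 1.485]
force: [-2.5, -4.2, -9.8]
grip_width: 0.0283
finger_force: 45.4
```

>>> apply_moves(
  claw=[0.024, 0.024, 0.024, 0.024],
  xyz=[
    [0, 0, 0.0005],
    [0, 0, 0.0005],
    [0, 0, 0],
    [0, 0, 0],
  ],
  twist=[
    [0, 0, 0],
    [0, 0, 0],
    [0, 0, 0],
    [0, 0, 0],
  ],
)

```text
clock: 12.45
position: [0.5766, -0.0909, 0.0633]
tool_rot: [3.142, -0.0, 1.486]
force: [-0.7, -3.6, -9.8]
grip_width: 0.029
finger_force: 45.4
```

>>> apply_moves(
  claw=[0.024, 0.024, 0.024, 0.024, 0.024],
  xyz=[
    [0, 0, 0.0005],
    [0, 0, 0.0005],
    [0, 0, 0.0005],
    [0, 0, 0],
    [0, 0, 0],
  ],
  twist=[
    [0, 0, 0],
    [0, 0, 0],
    [0, 0, 0],
    [0, 0, 0],
    [0, 0, 0],
  ],
)

```text
clock: 12.95
position: [0.5767, -0.0908, 0.0618]
tool_rot: [3.142, -0.0, 1.486]
force: [-2.1, -1.8, -9.1]
grip_width: 0.0285
finger_force: 45.5
```

>>> apply_moves(
  claw=[0.024, 0.024, 0.024, 0.024, 0.024, 0.024, 0.024],
  xyz=[
    [0, 0, 0.0006],
    [0, 0, 0.0006],
    [0, 0, 0.0006],
    [0, 0, 0.0006],
    [0, 0, 0.0006],
    [0, 0, 0],
    [0, 0, 0],
  ],
  twist=[
    [0, 0, 0],
    [0, 0, 0],
    [0, 0, 0],
    [0, 0, 0],
    [0, 0, 0],
    [0, 0, 0],
    [0, 0, 0],
  ],
)

```text
clock: 13.65
position: [0.5766, -0.0908, 0.0588]
tool_rot: [3.142, -0.0, 1.486]
force: [-3.0, 0.7, -8.1]
grip_width: 0.0287
finger_force: 45.7
```

>>> apply_moves(
  claw=[0.03, 0.035, 0.045, 0.05, 0.05, 0.05, 0.05],
  xyz=[
    [0, 0, 0],
    [0, 0, 0],
    [0, 0, 0],
    [0, 0, 0],
    [0, 0, 0],
    [0, 0, 0],
    [0, 0, 0],
  ],
  twist=[
    [0, 0, 0],
    [0, 0, 0],
    [0, 0, 0],
    [0, 0, 0],
    [0, 0, 0],
    [0, 0, 0],
    [0, 0, 0],
  ],
)

```text
clock: 14.35
position: [0.5766, -0.0909, 0.0588]
tool_rot: [3.141, -0.0, 1.486]
force: [0.4, -0.3, 0.5]
grip_width: 0.05
finger_force: 0.0
```

>>> apply_moves(
  claw=[0.05, 0.05, 0.05, 0.05, 0.05, 0.05, 0.05, 0.05, 0.05, 0.05, 0.05, 0.05],
  xyz=[
    [0, 0, -0.005],
    [0, 0, -0.01],
    [0, 0, -0.015],
    [0, 0, -0.02],
    [0, 0, -0.02],
    [0, 0, -0.02],
    [0, 0, -0.02],
    [0, 0, -0.02],
    [0, 0, -0.02],
    [0, 0, -0.02],
    [0, 0, 0],
    [0, 0, 0],
  ],
  twist=[
    [0, 0, 0],
    [0, 0, 0],
    [0, 0, 0],
    [0, 0, 0],
    [0, 0, 0],
    [0, 0, 0],
    [0, 0, 0],
    [0, 0, 0],
    [0, 0, 0],
    [0, 0, 0],
    [0, 0, 0],
    [0, 0, 0],
  ],
)

```text
clock: 15.55
position: [0.5766, -0.0909, 0.2298]
tool_rot: [3.14, 0.0, 1.486]
force: [-0.0, -0.8, -1.4]
grip_width: 0.0504
finger_force: 0.0
```

Run:
```python
from h import *
np.set_printoptions(precision=4,suppress=True)
s=bot.observe(); print(s['clock'],s['position'],s['force'],s['grip_width'])
f=save('wrist','w4.png'); im=f['img']; g=save('scene','s4.png')
a=cv2.imread('pics/scene0.png')[185:260,150:330]; b=cv2.imread('pics/s4.png')[185:260,150:330]
v=np.vstack([cv2.resize(x,None,fx=4,fy=4,interpolation=cv2.INTER_CUBIC) for x in (a,b)]); cv2.imwrite('pics/s4c.png',v)
for cam in('wrist','scene'): print([(np.round(d['position'],4),round(d['score'],2)) for d in bot.find_in(cam,'knob')[:1]],[(np.round(d['position'],4),round(d['score'],2)) for d in bot.find_in(cam,'guide')[:1]],[(np.round(d['position'],4),round(d['score'],2)) for d in bot.find_in(cam,'tray')[:1]])
```

```text
15.55 [ 0.5766 -0.0909  0.2298] [-0.0434 -0.7677 -1.3645] 0.0504093093445434
[(array([ 0.5763, -0.0918,  0.0853]), 0.84)] [(array([ 0.578 , -0.081 ,  0.0399]), 0.89)] [(array([0.579 , 0.007 , 0.0137]), 0.97)]
[(array([ 0.5804, -0.0912,  0.0823]), 0.6)] [(array([ 0.5918, -0.0897,  0.0453]), 0.79)] [(array([ 0.5774, -0.0015,  0.0226]), 0.63)]
```

View pics/w4.png

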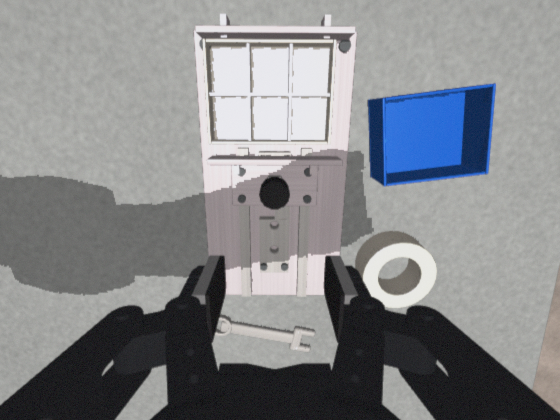

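View pics/s4c.png

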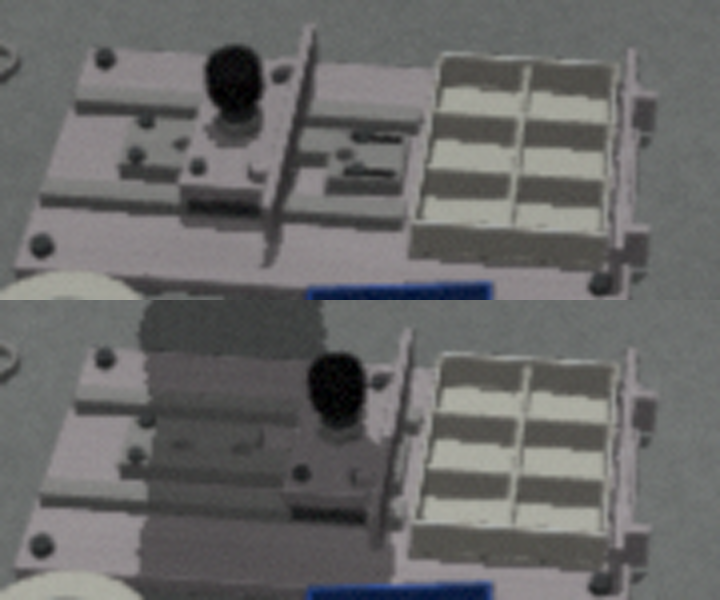

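The knob sits at the same height over the slide block as before: it and the block screw both shifted by 7 px. The guide is now at about +53.5 mm, and the tray (left edge at column 410) and the other things have not moved. The pin is home, so I'll hand in.

```bash
python3 -c "
from workcell import bot
print(bot.job_done())"
```

```text
the job is handed in; nothing more can be done
None
```

The guide is one hole closer to the tray, about 53.5 mm on, with the pin home in that hole by force readings and pictures; nothing else was moved, and the job was handed in at about 16 s.

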